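# Load the bench polisher and slide its tray to the notch

### The job

Pour all six white polishing balls from the blue cup into the polisher's black tray and stand the empty cup upright back on the bench. Then take the red handle and slide the tray to the right along its rail until you feel the ball detent drop into its notch, with all balls still in the tray, and finish while still holding the handle there, gripped and at rest in the notch. Leave the jar, the mallet and the plaster head where they are.

Things in the scene. Friction and masses are not known exactly. Their poses are not given: they have to be found in the camera images.
- cup: Blue plastic cup, open end up: 66 mm across the rim, 50 mm at the foot, 85 mm tall, wall 3 mm, floor 4 mm thick; about 0.1 kg empty. Origin: centre of its underside, z up. Balls fill it to about 40 mm. It swings in a weak grip: 45 N holds it for tipping (balls run out at 95 to 106 degrees). Left of the slide, in one of two places, the jar in the other.
- ball1_center (a point): Centre of one of the six white ceramic glazed, slippery polishing balls, 18 mm across, 12 g, that start in the cup.
- ball2_center (a point): Centre of one of the six white ceramic glazed, slippery polishing balls, 18 mm across, 12 g, that start in the cup.
- ball3_center (a point): Centre of one of the six white ceramic glazed, slippery polishing balls, 18 mm across, 12 g, that start in the cup.
- ball4_center (a point): Centre of one of the six white ceramic glazed, slippery polishing balls, 18 mm across, 12 g, that start in the cup.
- ball5_center (a point): Centre of one of the six white ceramic glazed, slippery polishing balls, 18 mm across, 12 g, that start in the cup.
- ball6_center (a point): Centre of one of the six white ceramic glazed, slippery polishing balls, 18 mm across, 12 g, that start in the cup.
- slide_base: Green steel base of the bench polisher, bolted down: a straight level rail 400 mm long along its own y, two end blocks, and a motor housing 72 mm high beyond the -y end (to 310 mm from the origin). Origin: on the bench, mid-rail. The carriage slides along this body's -y, to the robot's right, away from the cup; the base is turned up to 16 degrees either way about the vertical.
- carriage (a joint): How far (m) the carriage has slid along slide_base's -y from its left stop: 0 to 0.22; starts between 0 and 0.05. About 1.5 N of friction; stays where left. Carries tray and handle. The one notch is hidden under the carriage, at an unknown place where this joint reads between 0.105 and 0.185.
- detent (a joint): How far (m) the sprung detent ball under the carriage has dropped: about 0.0005 on the rail, 0.004 seated in the notch. Felt in the handle: from 5 mm before the notch's centre it draws the carriage forward, rising to about 10 N; past the centre it holds back as much; pushed over about 12 N the carriage rides out and slides on. Let go within 3 mm of the centre, the carriage snaps to the centre.
- tray: Black open tray on the carriage, 130 x 130 mm outside, walls 4 mm thick and 42 mm high, rim 85 mm above the bench. Origin: centre of its underside, 43 mm above the bench; axes as slide_base.
- handle: Upright red handle of the carriage, on the robot's side of the tray: a flat bar 14 mm thick along the slide direction (its own y), 30 mm wide (x), 52 mm tall, its top 97 mm above the bench, free on both sides along y. Origin: middle of its lower end, 45 mm above the bench and 48 mm in front of the tray's near wall; a flat arm at that height joins it to the carriage.
- handle_grip (a point): Where to pinch the handle from above: on its middle axis, 77 mm above the bench, fingers closing along the slide direction.
- jar: Bystander: amber glass jar with a steel cap, 66 mm across, 100 mm tall. Origin: centre of its underside.
- mallet: Bystander: sculptor's round steel mallet standing on its 60 mm face, 76 mm across, 195 mm tall with its wooden handle up. Origin: centre of its underside.
- cast: Bystander: small white plaster head on a wooden foot 80 x 80 mm, 152 mm tall. Origin: centre of its underside.
Not all that is in view belongs to the job. Several things look just like the cup: the one meant starts farthest to the robot's right.

How it is judged:
On the way, in this order (a step that is already met when the one before it is completed fails the run):
1. all six balls are in the tray (x of ball1_center in the frame of tray between -0.063 and 0.063 m and y of ball1_center in the frame of tray between -0.063 and 0.063 m and z of ball1_center in the frame of tray between 0 and 0.045 m and x of ball2_center in the frame of tray between -0.063 and 0.063 m and y of ball2_center in the frame of tray between -0.063 and 0.063 m and z of ball2_center in the frame of tray between 0 and 0.045 m and x of ball3_center in the frame of tray between -0.063 and 0.063 m and y of ball3_center in the frame of tray between -0.063 and 0.063 m and z of ball3_center in the frame of tray between 0 and 0.045 m and x of ball4_center in the frame of tray between -0.063 and 0.063 m and y of ball4_center in the frame of tray between -0.063 and 0.063 m and z of ball4_center in the frame of tray between 0 and 0.045 m and x of ball5_center in the frame of tray between -0.063 and 0.063 m and y of ball5_center in the frame of tray between -0.063 and 0.063 m and z of ball5_center in the frame of tray between 0 and 0.045 m and x of ball6_center in the frame of tray between -0.063 and 0.063 m and y of ball6_center in the frame of tray between -0.063 and 0.063 m and z of ball6_center in the frame of tray between 0 and 0.045 m), for 0.2 s.
2. the cup stands upright on the bench, let go (height (world z) of cup between -0.006 and 0.006 m and angle between cup's own z axis and vertical below 0.12 rad and linear speed of cup below 0.03 m/s and contact force between the fingers and cup below 0.3 N), for 0.2 s.
3. the handle is gripped with the detent ball seated in the notch (value of joint detent above 0.0025 m and contact force between the fingers and handle above 2 N), for 0.3 s.
At the end, for the whole second after the job is handed in: Fingers grip the red handle (over 2 N), carriage at rest (under 10 mm/s), detent ball dropped over 2.5 mm (within about 1.5 mm of the notch's centre); all six balls in the tray below its rim; the cup upright (7 degrees) on the bench, at rest, not touched by the fingers (all of step 1 and all of step 2 and all of step 3 and velocity of joint carriage between -0.01 and 0.01 m/s); the arm keeps its last pose, push and grip.
It fails at once if the amber jar is shifted by more than 30 mm or tipped over (distance of jar from where it was at the start of the episode above 0.03 m or angle between jar's own z axis and vertical above 0.5 rad).
It fails at once if the mallet is shifted by more than 30 mm or tipped over (distance of mallet from where it was at the start of the episode above 0.03 m or angle between mallet's own z axis and vertical above 0.5 rad).
It fails at once if the plaster head is shifted by more than 30 mm or tipped over (distance of cast from where it was at the start of the episode above 0.03 m or angle between cast's own z axis and vertical above 0.5 rad).
It also fails if it takes over 72 s, if anything falls off the work surface, if the arm or the gripper's body presses on something with over 40 N, if the wrist force passes 120 N, or if a joint passes its speed limit or range.

### The arm

A 6-joint arm with a two-finger parallel gripper is mounted at the origin on the work surface. World frame = base frame: x ahead of the robot, y to its left, z up, the work surface at z = 0. Lengths are in m, angles in rad, forces in N, time in s.
With the tool pointing down it reaches from about 0.35 to 0.975 m from the base axis. Payload 4.9 kg.
Tool frame: the origin (TCP) lies at the very end of the fingers, on their centre line; the grasp point (between the pads) lies 19 mm behind it; x points along the fingers, y is the direction in which the jaws open and shut, and the axes are right-handed (so a half turn about x gives the same grasp; the last joint's range is limited). The gripper opens to 85 mm and grips with 20 to 120 N. Pads are 22 mm wide; open, the fingers measure 114 mm over their backs; the gripper's body (76 mm by 85 mm) begins 54 mm behind the grasp point. The pads swing forward as they close: fully open they stand 13 mm farther back than shut.
Start: joints at [1.151, 0.053, 1.613, -0, 1.476, -0.119], TCP at [0.185, 0.597, 0.231] pointing down, gripper open.
Joint ranges: [-3.01, 3.01], [-1.01, 2.22], [0.06, 2.58], [-1.02, 4.17], [0.09, 2.62], [-3.14, 3.14]. Speed limits (rad/s): [2.57, 2.57, 3.14, 3.14, 3.14, 3.14].

### API

Orientations are given as a rotation vector (axis times angle).
In Python, from station import ctrl, get_image, calibration, finish_job, search_frame, cut_out, mark_of gives the robot as it stands. The module is installed in compiled form; this text tells all that it offers.
- The arm moves only by the tool arm_command, never from a script. Its argument "plan" is a list that holds one entry, the list of rows, each a list of 7 numbers: the shift along the tool's x, y, z in m, then the turn, a rotation vector about the tool's x, y, z in degrees, then the finger opening in m, from 0 to 0.0854. A call has 1 to 20 rows; each row shifts and turns the pose as measured when the row begins, along the tool's axes as they then stand; what a row does not reach is not made up. A row lasts 1/12 s, in which the tool goes at most 41.7 mm and 7.16 degrees, less where a joint would pass 70% of its speed; a pose out of reach is approached as far as the arm can. A call with a gripper value outside its range is refused whole. The fingers move at their own pace and stop on an object; "squeeze" is the grip in N (left out, the last holds). Time passes only in rows, so rows that do not move let the fingers close. It gives the time, the measured TCP pose, the force and the opening at its end, in the units of the state.
- ctrl.get_obs(): the state, without advancing time (a new reading comes with each control period).
- get_image(name): name is "scene" or "side" or "wrist"; returns the picture (420x560x3 uint8, red, green, blue); there is no depth.
- calibration(name): a dict with "fx", "fy", "cx", "cy" (pixels), "cam_to_world" (4x4, takes a point from camera to world coordinates); the wrist camera has in their place "hand_eye" (4x4, takes a point from camera to tool coordinates, whose origin is the TCP and whose axes are the tool frame's). Camera axes: x right, y down, z forward; pixel columns grow to the right and rows downward; lengths in m; the calibration is good to about 2 mm. A picture is of the moment at which its call begins: read the wrist's pose just before it. calibration takes no time and is no camera call.
- finish_job(): hands the job in, once; it reports no verdict.
Trained networks look in the newest picture that a camera, given by its name, has taken for a name from the list of things; names that differ only in an ending like _2 or _b are one class to them, and where a whole thing is asked for, a point or a joint stands for the part that bears it (a point fixed in the world has none). Each returns a list of dicts, best first, with "conf" (0 to 1); they miss things now and then, are a little off and sometimes report something else, mostly with a low value. They report only what shows in the picture. A call takes as long as a camera call. They do not tell look-alikes from the thing itself.
- search_frame(camera, thing): "at" ([x, y, z] in m, in the coordinates of the camera as it stood for that picture, good to about 4 mm: the middle of the surface that is visible of it).
- cut_out(camera, thing): "mask" (420x560 bool, what is visible of it).
- mark_of(camera, thing): "at" ([x, y, z] in m, in the coordinates of the camera as it stood for that picture, good to about 4 mm: a listed point, or the origin of a listed thing).
The state is a dict: "t": time; "q": joint angles; "dq": joint speeds; "effort": joint torques, N m; "tool_pos": TCP position; "tool_rot": TCP orientation; "contact_force": force on the tool from outside, world axes, zero at the start; "wrist_torque": the same for the moment, N m; "opening": finger opening in m.
Only numpy, scipy, OpenCV 4.12 (cv2) and the standard library are available. Lean on these libraries where they do the work, as an engineer would, in place of code of your own. Each camera call takes 0.05 s, during which the arm holds its last target. There are 200 camera calls.

## Working session

There is one attempt and no reset: what is moved stays moved. The work goes in short steps, Python scripts to look and compute and a tool call to move; the robot and the scene stay as the last step left them, time stands still between calls to the robot, and variables do not carry over. Pictures are saved under pics/ and viewed, about 8 in all and at most 12, crops included, and the job is handed in when it is done.

Besides the shell and the picture viewer there is one more tool, called after ">>>" as name(argument=value, ...) on one line, values as JSON. arm_command: Moves the arm, as the interface text tells. Its arguments: {"type":"object","properties":{"plan":{"type":"array","items":{"type":"array","items":{"type":"array","items":{"type":"number"}}}},"squeeze":{"type":"number"}},"required":["plan"]}

```bash
mkdir -p pics; cat > h.py <<'E'
import numpy as np, cv2
from scipy.spatial.transform import Rotation as R
from station import *
def T_cam(c):
    k=calibration(c)
    if 'cam_to_world' in k: return np.array(k['cam_to_world'])
    o=ctrl.get_obs(); T=np.eye(4); T[:3,:3]=R.from_rotvec(o['tool_rot']).as_matrix(); T[:3,3]=o['tool_pos']
    return T@np.array(k['hand_eye'])
def w(T,p): return np.round(T[:3,:3]@np.array(p)+T[:3,3],4)
def save(c,n):
    im=get_image(c); cv2.imwrite('pics/'+n,im[:,:,::-1]); return im
E
python3 - <<'E'
from h import *
a=save('scene','a.png');b=save('side','b.png')
cv2.imwrite('pics/ab.png',cv2.resize(np.vstack([a,b])[:,:,::-1],(400,600)) if 0 else np.vstack([cv2.resize(a,(400,300)),cv2.resize(b,(400,300))])[:,:,::-1])
for c in['scene','side']:
    T=T_cam(c)
    for n in ['cup','jar','mallet','cast','tray','handle_grip','handle','slide_base']:
        print(c,n,[(w(T,d['at']).tolist(),round(d['conf'],2)) for d in mark_of(c,n)])
o=ctrl.get_obs();print(o['t'],o['tool_pos'],R.from_rotvec(o['tool_rot']).as_matrix().round(3))
E
```

```text
scene cup [([0.434, 0.4485, 0.0014], 0.95), ([0.5715, 0.3286, -0.0024], 0.65), ([0.651, 0.4198, -0.0028], 0.57), ([0.442, 0.3116, 0.0029], 0.18)]
scene jar [([0.445, 0.3126, 0.0027], 0.75)]
scene mallet [([0.3679, -0.3228, 0.0036], 0.89)]
scene cast [([0.7463, 0.2667, -0.001], 0.81)]
scene tray [([0.6501, 0.0324, 0.0405], 0.8)]
scene handle_grip [([0.5376, 0.0453, 0.0783], 0.63)]
scene handle [([0.54, 0.0419, 0.0452], 0.72), ([0.5593, 0.3238, 0.0198], 0.31)]
scene slide_base [([0.6151, -0.0453, 0.0009], 0.76)]
side cup [([0.5707, 0.3302, -0.0013], 0.79), ([0.6491, 0.423, -0.0025], 0.66), ([0.5484, 0.448, -0.0036], 0.54), ([0.4327, 0.4538, -0.0041], 0.54), ([0.742, 0.2672, -0.0006], 0.37), ([0.6176, -0.0499, -0.0005], 0.24)]
side jar [([0.4426, 0.3204, -0.0006], 0.68)]
side mallet [([0.3693, -0.3172, -0.0062], 0.62)]
side cast [([0.744, 0.2653, 0.0], 0.77)]
side tray [([0.651, 0.0289, 0.0408], 0.91), ([0.4408, 0.3171, -0.0004], 0.32)]
side handle_grip [([0.5347, 0.0389, 0.0781], 0.65)]
side handle [([0.5367, 0.0409, 0.0412], 0.48), ([0.7414, 0.2651, 0.0003], 0.35)]
side slide_base [([0.6187, -0.0485, -0.0002], 0.6)]
0.9 [0.18517086 0.5969435  0.23131185] [[ 0.     0.296  0.955]
 [ 0.     0.955 -0.296]
 [-1.     0.     0.   ]]
```

View pics/a.png

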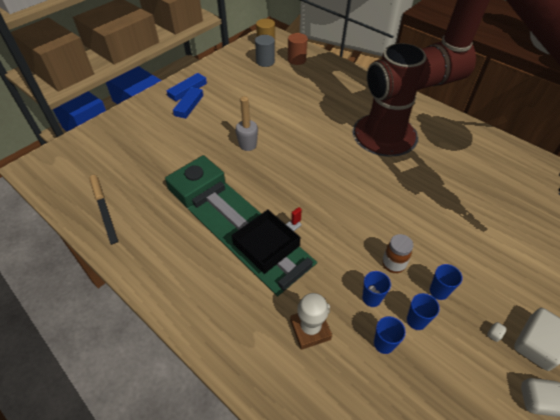

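The picture shows the cup with balls at about (376,288), with its lookalikes at (445,282), (422,312) and (389,336). The jar is at (398,252), the cast at (312,315), the tray at (266,240) and the handle at (296,216). Both cameras put the target cup at about (0.571, 0.329). I'll move over it for a closer wrist view.

>>> arm_command(plan=[[[-0.02,-0.015,0.03,0,0,0,0.085],[-0.02,-0.015,0.03,0,0,0,0.085],[-0.02,-0.015,0.03,0,0,0,0.085],[-0.01,-0.018,0.035,0,0,0,0.085],[-0.01,-0.018,0.035,0,0,0,0.085],[-0.01,-0.018,0.035,0,0,0,0.085],[-0.01,-0.018,0.035,0,0,0,0.085],[-0.01,-0.018,0.035,0,0,0,0.085],[-0.01,-0.018,0.035,0,0,0,0.085],[-0.01,-0.018,0.035,0,0,0,0.085],[-0.01,-0.018,0.035,0,0,0,0.085],[-0.01,-0.018,0.035,0,0,0,0.085],[-0.01,-0.018,0.035,0,0,0,0.085],[-0.01,-0.018,0.035,0,0,0,0.085],[0,0,0,0,0,0,0.085]]])

```text
t: 2.15
tool_pos: [0.5771, 0.2135, 0.4068]
tool_rot: [0.228, 1.554, -0.232]
contact_force: [-0.0, 0.7, -0.9]
opening: 0.0849
```

```bash
python3 - <<'E'
from h import *
o=ctrl.get_obs();T=T_cam('wrist');save('wrist','w1.png')
for n in ['cup','jar','cast','tray','handle','handle_grip','slide_base','ball1_center']:
    print(n,[(w(T,d['at']).tolist(),round(d['conf'],2)) for d in mark_of('wrist',n)])
print(o['t'],o['q'],o['tool_pos'],R.from_rotvec(o['tool_rot']).as_matrix().round(3), np.array(calibration('wrist')['hand_eye']).round(3))
# orientation model check + tray mask
q=o['q'];M=np.array([[0,-1,0],[0,0,-1],[1,0,0]]).astype(float)
print((R.from_euler('ZYZYZ',[q[0],q[1]+q[2],q[3],q[4],q[5]]).as_matrix()@M).round(3))
k=calibration('wrist')
for n in['tray','slide_base']:
  for d in cut_out('wrist',n)[:1]:
    v,u=np.nonzero(d['mask']);z=.085 if n=='tray' else .03
    D=(T[:3,:3]@np.vstack([(u-k['cx'])/k['fx'],(v-k['cy'])/k['fy'],np.ones(len(u))])).T
    P=T[:3,3]+D*((z-T[2,3])/D[:,2])[:,None]
    print(n,d['conf'],cv2.minAreaRect((P[:,:2]*1000).astype(np.float32)))
E
```

```text
cup [([0.5506, 0.448, -0.0001], 0.93), ([0.6524, 0.4186, 0.0045], 0.68), ([0.57, 0.3338, 0.0009], 0.64), ([0.4344, 0.4519, -0.0016], 0.62), ([0.5842, 0.3217, 0.0254], 0.36)]
jar [([0.4376, 0.3201, 0.0004], 0.91)]
cast [([0.7441, 0.2627, -0.0014], 0.85)]
tray [([0.6517, 0.0325, 0.0408], 0.77)]
handle [([0.538, 0.0442, 0.0493], 0.76)]
handle_grip [([0.5378, 0.0406, 0.0749], 0.7)]
slide_base [([0.6186, -0.0453, 0.0011], 0.62)]
ball1_center [([0.5708, 0.3171, 0.0128], 0.42)]
2.15 [ 0.23545682 -0.01641215  1.39602452 -0.00459106  1.75840524 -1.04328186] [0.57709961 0.21345908 0.40678492] [[ 0.005  0.289  0.957]
 [-0.004  0.957 -0.289]
 [-1.    -0.002  0.005]] [[ 0.    -0.325  0.946 -0.143]
 [ 1.    -0.001 -0.001  0.   ]
 [ 0.001  0.946  0.325 -0.084]
 [ 0.     0.     0.     1.   ]]Traceback (most recent call last):
  File "<stdin>", line 8, in <module>
  File "scipy/spatial/transform/_rotation.pyx", line 1413, in scipy.spatial.transform._rotation.Rotation.from_euler
ValueError: Expected axis specification to be a non-empty string of upto 3 characters, got ZYZYZ
```

View pics/w1.png

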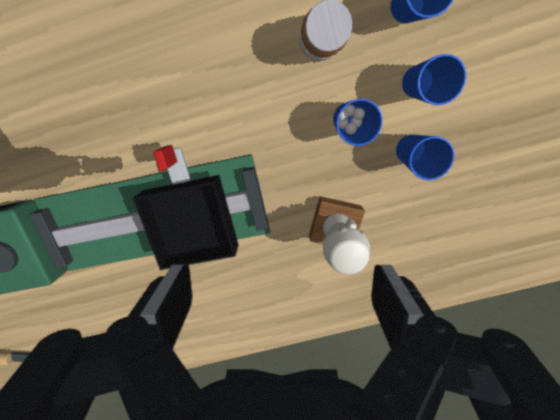

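The wrist view confirms it: the cup with balls is at pixel (358,121), and the network puts it at (0.570, 0.333). The rail runs from (57,237) to (248,201) and the handle is at (166,158). Next I'll work out the rail yaw and the feasible wrist orientations.

```bash
cat > kin.py <<'E'
import numpy as np
from scipy.spatial.transform import Rotation as R
M=np.array([[0,-1,0],[0,0,-1],[1,0,0]]).astype(float)
lo=np.array([-1.02,.09,-3.14]);hi=np.array([4.17,2.62,3.14])
def ori(q): return (R.from_euler('ZY',[q[0],q[1]+q[2]])*R.from_euler('ZYZ',q[3:6])).as_matrix()@M
def wrist(Rt,q1,f):
    W=R.from_euler('ZY',[q1,f]).inv()*R.from_matrix(Rt@M.T)
    a=W.as_euler('ZYZ')
    if a[0]<-1.02:a[0]+=2*np.pi
    return a,bool(np.all(a>lo)&np.all(a<hi))
def tool(az,al,s=1): # tool x azimuth az, al below horizontal (deg), y horizontal at az-90 (s=1)
    az,al=np.radians([az,al]);x=[np.cos(az)*np.cos(al),np.sin(az)*np.cos(al),-np.sin(al)]
    y=s*np.array([np.sin(az),-np.cos(az),0]);return np.array([x,y,np.cross(x,y)]).T
def tip(Rt,d,deg): # tip about horizontal axis so up -> azimuth d
    d=np.radians(d);return R.from_rotvec(np.radians(deg)*np.cross([0,0,1],[np.cos(d),np.sin(d),0])).as_matrix()@Rt
E
python3 - <<'E'
from h import *;from kin import *
o=ctrl.get_obs();print(np.abs(ori(o['q'])-R.from_rotvec(o['tool_rot']).as_matrix()).max())
T=T_cam('wrist');k=calibration('wrist')
def pix(u,v,z):
    D=T[:3,:3]@[(u-k['cx'])/k['fx'],(v-k['cy'])/k['fy'],1];return T[:3,3]+D*(z-T[2,3])/D[2]
for a,b,z in [((57,237),(248,201),.035),((136,204),(219,176),.085),((160,269),(239,252),.085)]:
    A=pix(*a,z);B=pix(*b,z);d=B-A;print(A.round(3),B.round(3),'yaw',np.degrees(np.arctan2(-d[0],d[1])))
for d in cut_out('wrist','tray')[:1]:
    v,u=np.nonzero(d['mask']);P=np.array([pix(a,b,.085)[:2]*1000 for a,b in zip(u,v)]);print(cv2.minAreaRect(P.astype(np.float32)))
for s in(1,-1):
 for az in(90,110):
  for al in(35,50):
   print(s,az,al,[ (f,*(lambda r:(r[0].round(2).tolist(),r[1]))(wrist(tool(az,al,s),q1,f))) for q1,f in((.35,1.6),(.35,2.))])
   for d in(0,180,20):
    print('   pour',d,[(dg,*(lambda r:(r[0].round(2).tolist(),r[1]))(wrist(tip(tool(az,al,s),d,dg),0.0,1.6))) for dg in(60,115)])
E
```

```text
3.3306690738754696e-16
[ 0.614 -0.207  0.035] [0.644 0.138 0.035] yaw -5.0933420931971405
[ 0.586 -0.018  0.085] [0.58  0.119 0.085] yaw 2.462342997202281
[ 0.701 -0.028  0.085] [0.708 0.107 0.085] yaw -2.8666885006914327
((640.8756713867188, 44.88874816894531), (140.4044952392578, 139.28411865234375), 85.36811065673828)
1 90 35 [(1.6, [0.94, 1.27, 0.18], True), (2.0, [1.09, 1.05, -0.19], True)]
   pour 0 [(60, [1.22, 2.08, 0.93], True), (115, [1.84, 2.13, 2.06], True)]
   pour 180 [(60, [1.25, 1.04, -0.99], True), (115, [1.88, 1.03, -2.12], True)]
   pour 20 [(60, [0.83, 2.19, 0.77], True), (115, [1.5, 2.61, 2.05], True)]
1 90 50 [(1.6, [0.67, 1.33, 0.25], True), (2.0, [0.78, 1.02, -0.03], True)]
   pour 0 [(60, [1.01, 2.28, 0.81], True), (115, [2.01, 2.35, 2.16], True)]
   pour 180 [(60, [1.06, 0.83, -0.87], True), (115, [2.06, 0.82, -2.23], True)]
   pour 20 [(60, [0.57, 2.36, 0.6], True), (115, [1.88, 2.82, 2.4], False)]
1 110 35 [(1.6, [0.96, 1.55, -0.02], True), (2.0, [1.0, 1.33, -0.36], True)]
   pour 0 [(60, [1.49, 2.26, 0.88], True), (115, [2.13, 2.0, 1.99], True)]
   pour 1
[... 997 characters left out ...]

   pour 20 [(60, [0.57, 2.36, -2.54], True), (115, [1.88, 2.82, -0.74], False)]
-1 110 35 [(1.6, [0.96, 1.55, 3.12], True), (2.0, [1.0, 1.33, 2.78], True)]
   pour 0 [(60, [1.49, 2.26, -2.26], True), (115, [2.13, 2.0, -1.15], True)]
   pour 180 [(60, [0.98, 1.19, 2.07], True), (115, [1.58, 0.88, 0.99], True)]
   pour 20 [(60, [1.1, 2.4, -2.39], True), (115, [1.93, 2.46, -0.94], True)]
-1 110 50 [(1.6, [0.7, 1.55, 3.12], True), (2.0, [0.75, 1.25, 2.86], True)]
   pour 0 [(60, [1.23, 2.45, -2.45], True), (115, [2.27, 2.23, -1.08], True)]
   pour 180 [(60, [0.83, 0.96, 2.14], True), (115, [1.81, 0.67, 0.83], True)]
   pour 20 [(60, [0.75, 2.55, -2.67], True), (115, [2.25, 2.65, -0.67], False)]
```

>>> arm_command(plan=[[[0.01,0,0,6.8,0,0,0.085],[0.01,0,0,6.8,0,0,0.085],[0.01,0,0,6.8,0,0,0.085],[0.01,0,0,6.8,0,0,0.085],[0.01,0,0,6.8,0,0,0.085],[0.01,0,0,6.8,0,0,0.085],[0.01,0,0,6.8,0,0,0.085],[0.01,0,0,6.8,0,0,0.085],[0.01,0,0,6.8,0,0,0.085],[0.01,0,0,6.8,0,0,0.085],[0,0,0,0,6.9,0,0.085],[0,0,0,0,6.9,0,0.085],[0,0,0,0,6.9,0,0.085],[0,0,0,0,6.9,0,0.085],[0,0,0,0,6.9,0,0.085],[0,0,0,0,6.9,0,0.085],[0,0,0,0,6.9,0,0.085],[0,0,0,0,6.9,0,0.085],[0,0,0,0,0,0,0.085]]])

```text
t: 4.23
tool_pos: [0.5661, 0.2315, 0.3056]
tool_rot: [1.838, 1.936, -0.526]
contact_force: [-0.7, -0.8, -1.4]
opening: 0.0849
```

```bash
cat >> h.py <<'E'
def go(pos,Rt=None):
    "remaining shift and turn in present tool axes"
    o=ctrl.get_obs();C=R.from_rotvec(o['tool_rot']).as_matrix();Rt=C if Rt is None else Rt
    print('shift mm',(C.T@(np.array(pos)-o['tool_pos'])*1000).round(1),'turn deg',np.degrees(R.from_matrix(C.T@Rt).as_rotvec()).round(1))
E
python3 - <<'E'
from h import *;from kin import *
o=ctrl.get_obs();print(o['t'],o['q'].round(3) if hasattr(o['q'],'round') else o['q'],o['tool_pos'])
go([.578,.245,.109],tool(95,35))
E
```

```text
4.2333 [-0.135 -0.021  1.779  0.977  1.62  -0.271] [0.5660817  0.23149108 0.30558357]
shift mm [117.1  10.2 158.6] turn deg [-0.4 -2.3 -1.9]
```

>>> arm_command(plan=[[[0.017,0.0015,0.023,0,-0.4,-0.3,0.085],[0.017,0.0015,0.023,0,-0.4,-0.3,0.085],[0.017,0.0015,0.023,0,-0.4,-0.3,0.085],[0.017,0.0015,0.023,0,-0.4,-0.3,0.085],[0.017,0.0015,0.023,0,-0.4,-0.3,0.085],[0.017,0.0015,0.023,0,-0.3,-0.3,0.085],[0.015,0.001,0.02,0,0,0,0.085],[0,0,0,0,0,0,0.085]]])

```text
t: 4.9
tool_pos: [0.5802, 0.2431, 0.1082]
tool_rot: [1.755, 1.923, -0.573]
contact_force: [-1.7, 0.2, -1.2]
opening: 0.0848
```

```bash
python3 - <<'E'
from h import *;from kin import *
o=ctrl.get_obs();print(o['t'],o['q'].round(3),o['tool_pos'])
T=T_cam('wrist');save('wrist','w2.png')
print([(w(T,d['at']).tolist(),round(d['conf'],2)) for d in mark_of('wrist','cup')])
save('side','s2.png')
go([.569,.351,.034],tool(95,35))
E
```

```text
4.9 [-0.091  0.251  1.819  0.927  1.409 -0.515] [0.5802496  0.24314267 0.10820837]
[([0.6501, 0.4222, 0.0017], 0.96), ([0.5492, 0.4471, -0.0035], 0.79), ([0.4353, 0.4507, 0.0004], 0.7), ([0.5729, 0.3307, 0.0032], 0.62)]
shift mm [ 1.357e+02 -6.300e+00  1.000e-01] turn deg [ 1.   1.6 -0.4]
```

View pics/s2.png

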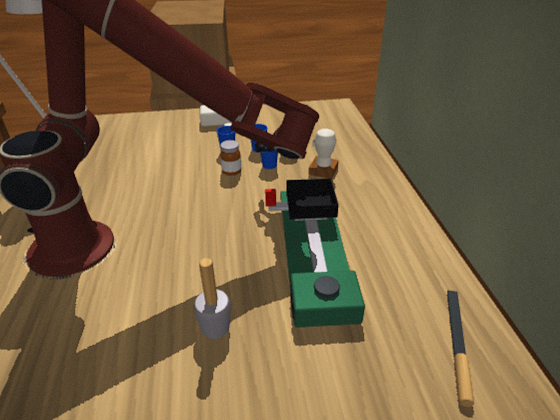

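View pics/w2.png

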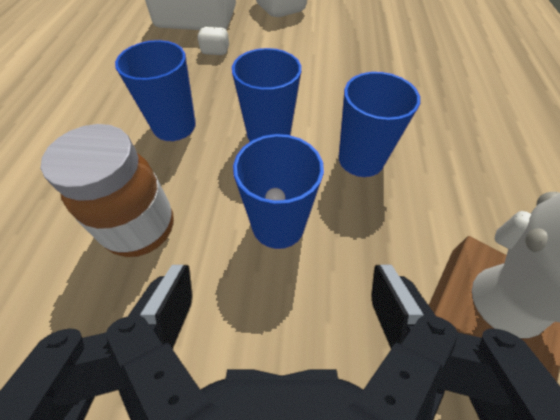

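>>> arm_command(plan=[[[0.034,-0.001,0,0.3,0.5,0,0.085],[0.034,-0.001,0,0.3,0.5,0,0.085],[0.034,-0.001,0,0.3,0.5,0,0.085],[0.025,0,0,0,0,0,0.085],[0.009,0,0,0,0,0,0.085],[0,0,0,0,0,0,0.085]]])

```text
t: 5.55
tool_pos: [0.5852, 0.3571, 0.0533]
tool_rot: [1.783, 1.914, -0.525]
contact_force: [-0.0, -0.2, 0.2]
opening: 0.0847
```

```bash
python3 - <<'E'
from h import *;from kin import *
save('wrist','w3.png')
o=ctrl.get_obs();print(o['contact_force'],o['q'].round(2))
go([.570,.351,.034],tool(95,35))
E
```

```text
[-0.07398669 -0.45874197  0.65655402] [ 0.09  0.37  1.79  1.06  1.22 -0.54]
shift mm [  7.8 -17.2  18.4] turn deg [ 1.7  0.2 -1.5]
```

View pics/w3.png

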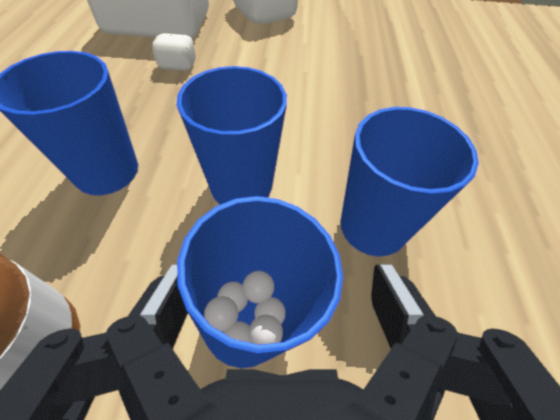

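>>> arm_command(plan=[[[0,-0.008,0.004,0,0,0,0.085],[0,-0.007,0.005,0.8,0,-0.7,0.085],[0.003,-0.001,0.006,0.8,0,-0.7,0.085],[0.003,0,0.004,0,0,0,0.085],[0,0,0,0,0,0,0.085]]])

```text
t: 6.02
tool_pos: [0.5751, 0.3449, 0.0399]
tool_rot: [1.784, 1.929, -0.555]
contact_force: [-0.1, 0.3, -0.9]
opening: 0.0853
```

```bash
python3 - <<'E'
from h import *;from kin import *
o=ctrl.get_obs();print(o['contact_force'],o['tool_pos'])
go([.570,.351,.034],tool(95,35))
E
```

```text
[-0.10389466  0.2688129  -0.9430257 ] [0.57512718 0.34488964 0.03988048]
shift mm [ 8.7 -4.7  1. ] turn deg [ 0.3  0.2 -0.6]
```

>>> arm_command(plan=[[[0.004,-0.002,0,0,0,0,0.085],[0.004,-0.002,0,0,0,0,0.085],[0,0,0,0,0,0,0.085]]])

```text
t: 6.27
tool_pos: [0.5714, 0.3502, 0.0346]
tool_rot: [1.787, 1.927, -0.556]
contact_force: [0.4, 1.1, 0.2]
opening: 0.0849
```

```bash
python3 - <<'E'
from h import *;from kin import *
save('wrist','w4.png')
o=ctrl.get_obs();print(o['contact_force'],o['tool_pos'])
go([.570,.351,.034],tool(95,35))
T=T_cam('wrist')
print([(w(T,d['at']).tolist(),round(d['conf'],2)) for d in mark_of('wrist','cup')])
m=[d for d in cut_out('wrist','cup')]
for d in m:
    v,u=np.nonzero(d['mask']);print(d['conf'],u.min(),u.max(),v.min(),v.max())
E
```

```text
[-0.36882585 -0.44436946  0.06004513] [0.57158945 0.35010943 0.03478938]
shift mm [ 1.3 -1.5  0. ] turn deg [ 0.2  0.2 -0.7]
[([0.435, 0.4511, -0.0016], 0.91), ([0.6531, 0.4228, 0.0021], 0.75), ([0.569, 0.3404, 0.002], 0.6)]
0.82 195 311 34 173
0.78 0 152 24 177
0.68 253 273 307 318
0.64 366 524 69 234
0.59 176 358 167 353
0.52 263 294 251 285
```

>>> arm_command(plan=[[[0.001,-0.002,0,0,0,0,0.07],[0,0,0,0,0,0,0.06],[0,0,0,0,0,0,0.05],[0,0,0,0,0,0,0.04],[0,0,0,0,0,0,0.04],[0,0,0,0,0,0,0.04],[0,0,0,0,0,0,0.04],[0,0,0,0,0,0,0.04]]], squeeze=50)

```text
t: 7.08
tool_pos: [0.5698, 0.3511, 0.0355]
tool_rot: [1.786, 1.928, -0.553]
contact_force: [-0.4, -1.3, 1.2]
opening: 0.0578
```

>>> arm_command(plan=[[[-0.006,0,-0.008,0,0,0,0.04],[-0.014,0,-0.02,0,0,0,0.04],[-0.017,0,-0.025,0,0,0,0.04],[-0.017,0,-0.025,0,0,0,0.04],[-0.017,0,-0.025,0,0,0,0.04],[-0.017,0,-0.025,0,0,0,0.04],[-0.008,0,-0.012,0,0,0,0.04],[0,0,0,0,0,0,0.04]]])

```text
t: 7.75
tool_pos: [0.5645, 0.3526, 0.2087]
tool_rot: [1.783, 1.928, -0.569]
contact_force: [0.0, 0.9, -1.7]
opening: 0.0579
```

```bash
python3 - <<'E'
from h import *;from kin import *
o=ctrl.get_obs();print(o['contact_force'],o['tool_pos'],o['q'].round(2),o['opening'])
G0=tool(95,35)
Rt=tip(G0,185,70); Rf=tip(G0,185,115)
for n,Rr,g in(('70',Rt,[.69,.035,.22]),('115',Rf,[.682,.035,.165])):
    p=np.array(g)+.019*Rr[:,0];print(n,'tcp',p.round(3),'x',Rr[:,0].round(2),wrist(Rr,0,1.7)); go(p,Rr)
save('scene','s5.png')
E
```

```text
[ 0.04416366  0.90543076 -1.71242469] [0.56451717 0.35258524 0.20873928] [ 0.09  0.11  1.8   0.98  1.37 -0.27] 0.05786891366085461
70 tcp [0.699 0.051 0.216] x [ 0.47  0.86 -0.2 ] (array([ 1.41612562,  1.06221754, -1.3199542 ]), True)
shift mm [-257.   110.2  175. ] turn deg [-57.3   0.8  40. ]
115 tcp [0.69  0.051 0.17 ] x [0.45 0.86 0.24] (array([ 1.90378266,  1.14668492, -2.19716784]), True)
shift mm [-229.3  101.7  212.6] turn deg [-93.9   0.9  66.1]
```

View pics/s5.png

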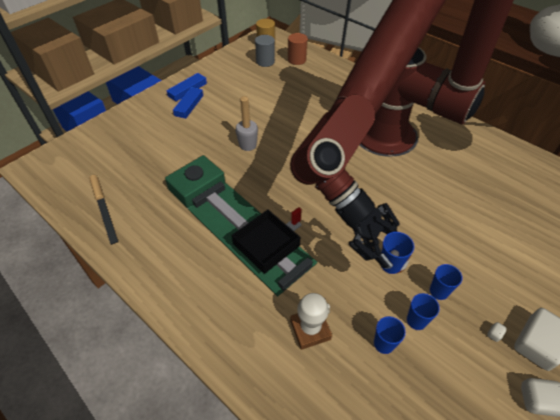

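>>> arm_command(plan=[[[-0.008,0.003,0.005,0,0,0,0.04],[-0.016,0.006,0.01,0,0,0,0.04],[-0.024,0.009,0.0145,0,0,0,0.04],[-0.025,0.0095,0.015,0,0,0,0.04],[-0.025,0.0095,0.015,0,0,0,0.04],[-0.025,0.0095,0.015,0,0,0,0.04],[-0.025,0.0095,0.015,0,0,0,0.04],[-0.025,0.0095,0.015,0,0,0,0.04],[-0.025,0.0095,0.015,0,0,0,0.04],[-0.024,0.009,0.0145,0,0,0,0.04],[-0.018,0.007,0.012,0,0,0,0.04],[-0.008,0.003,0.005,0,0,0,0.04],[0,0,0,0,0,0,0.04]]])

```text
t: 8.88
tool_pos: [0.6736, 0.0509, 0.1887]
tool_rot: [1.788, 1.963, -0.627]
contact_force: [1.1, 1.0, -2.0]
opening: 0.0576
```

```bash
cat > pour.py <<'E'
from h import *;from kin import *
import sys
o=ctrl.get_obs();print(o['t'],o['contact_force'].round(1),o['tool_pos'].round(3),o['q'].round(2),round(o['opening'],4))
G0=tool(95,35)
for a in sys.argv[1:]:
    Rr=tip(G0,185,float(a)); g=[.685,.035,.23] if float(a)<80 else [.682,.035,.165]
    p=np.array(g)+.019*Rr[:,0];print(a); go(p,Rr)
E
python3 pour.py 35 70 115
```

```text
8.8833 [ 1.1  1.  -2. ] [0.674 0.051 0.189] [-0.35  0.4   1.48  0.83  1.74 -0.46] 0.0576
35
shift mm [-20.1  14.5 -26.5] turn deg [-31.5   0.5  21.4]
70
shift mm [-23.2  18.2 -30.9] turn deg [-60.    0.7  41.6]
115
shift mm [ 9.8 17.8 15.3] turn deg [-96.8   0.8  67.6]
```

>>> arm_command(plan=[[[-0.01,0.007,-0.013,-3,0,2,0.04],[-0.01,0.007,-0.013,-5.5,0,3.8,0.04],[0,0,0,-5.5,0,3.8,0.04],[0,0,0,-5.5,0,3.8,0.04],[0,0,0,-5.5,0,3.8,0.04],[0,0,0,-5.5,0,3.8,0.04],[0,0,0,-5.5,0,3.8,0.04],[0,0,0,-5.5,0,3.8,0.04],[0,0,0,-5.5,0,3.8,0.04],[0,0,0,-5.5,0,3.8,0.04],[0,0,0,-5,0,3.4,0.04],[0,0,0,-3,0,2,0.04],[0,0,0,0,0,0,0.04]]])

```text
t: 9.97
tool_pos: [0.6747, 0.0669, 0.2007]
tool_rot: [1.532, 1.067, 0.592]
contact_force: [-0.5, 0.6, -2.9]
opening: 0.0576
```

```bash
python3 pour.py 70 115; python3 - <<'E'
from h import *
save('scene','s6.png')
E
```

```text
9.9667 [-0.5  0.6 -2.9] [0.675 0.067 0.201] [-0.44  0.23  1.89  1.44  1.43 -1.85] 0.0576
70
shift mm [-9.1 29.7 17.1] turn deg [ 1.8 -0.4 -1. ]
115
shift mm [ -0.6 -25.2  28.6] turn deg [-35.2  -0.5  24.7]
```

View pics/s6.png

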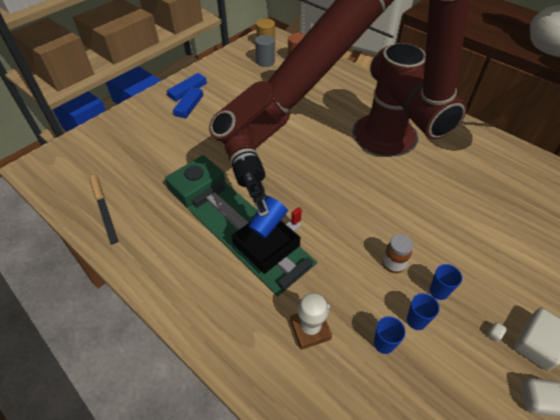

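>>> arm_command(plan=[[[0,-0.008,0.01,0,0,0,0.04],[0,-0.008,0.01,0,0,0,0.04],[0,-0.008,0.01,0,0,0,0.04],[0,0,0,-3,0,2.1,0.04],[0,0,0,-3,0,2.1,0.04],[0,0,0,-3,0,2.1,0.04],[0,0,0,-3,0,2.1,0.04],[0,0,0,0,0,0,0.04]]])

```text
t: 10.68
tool_pos: [0.6929, 0.0566, 0.1701]
tool_rot: [1.432, 0.877, 0.783]
contact_force: [-0.0, 0.2, -2.6]
opening: 0.0575
```

```bash
python3 pour.py 115
```

```text
10.6833 [-0.   0.2 -2.6] [0.693 0.057 0.17 ] [-0.45  0.39  1.85  1.58  1.5  -2.19] 0.0575
115
shift mm [-5.7 -0.7  0.5] turn deg [-23.4  -0.9  16.3]
```

>>> arm_command(plan=[[[-0.003,0,0,-2.4,0,1.7,0.04],[-0.003,0,0,-2.4,0,1.7,0.04],[0,0,0,-2.4,0,1.7,0.04],[0,0,0,-2.4,0,1.7,0.04],[0,0,0,-2.4,0,1.7,0.04],[0,0,0,-2.4,0,1.7,0.04],[0,0,0,-2.4,0,1.7,0.04],[0,0,0,-2.4,0,1.7,0.04],[0,0,0,-2.4,0,1.7,0.04],[0,0,0,-2.4,0,1.7,0.04],[0,0,0,0,0,0,0.04],[0,0,0,0,0,0,0.04],[0,0,0,0,0,0,0.04],[0,0,0,0,0,0,0.04],[0,0,0,0,0,0,0.04],[0,0,0,0,0,0,0.04]]])

```text
t: 12.02
tool_pos: [0.6944, 0.0572, 0.1803]
tool_rot: [1.192, 0.481, 1.13]
contact_force: [0.6, 0.4, -1.4]
opening: 0.0576
```

```bash
python3 pour.py 115; python3 - <<'E'
from h import *
a=save('side','s7.png');b=save('scene','s8.png')
c=lambda i,x,y:cv2.resize(i[y:y+120,x:x+150],(400,320),interpolation=cv2.INTER_CUBIC)
cv2.imwrite('pics/p1.png',np.hstack([c(a,230,140),c(b,200,170)])[:,:,::-1])
for k in['scene','side']:
    T=T_cam(k);print(k,[(w(T,d['at']).tolist(),round(d['conf'],2)) for d in mark_of(k,'ball1_center')])
E
```

```text
12.0167 [ 0.6  0.4 -1.4] [0.694 0.057 0.18 ] [-0.44  0.56  1.77  1.76  1.74 -2.69] 0.0576
115
shift mm [-9.4 -7.7 -4.2] turn deg [ 0.1 -1.9 -1. ]
scene []
side [([0.613, 0.0871, 0.053], 0.53)]
```

View pics/p1.png

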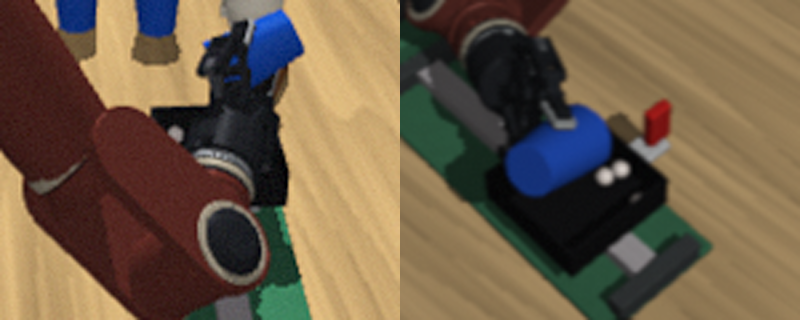

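>>> arm_command(plan=[[[0,-0.003,0,-2.4,0,1.7,0.04],[0,-0.003,0,-2.4,0,1.7,0.04],[0,0,0,-2.4,0,1.7,0.04],[0,0,0,0,0,0,0.04],[0,0,0,0,0,0,0.04],[0,0,0,0,0,0,0.04],[0,0,0,0,0,0,0.04],[0,0,0,0,0,0,0.04]]])

```text
t: 12.88
tool_pos: [0.6969, 0.057, 0.1751]
tool_rot: [1.112, 0.352, 1.22]
contact_force: [1.0, 0.6, -0.7]
opening: 0.0578
```

```bash
python3 - <<'E'
from h import *;from kin import *
o=ctrl.get_obs();C=R.from_rotvec(o['tool_rot']).as_matrix()
print(o['t'],o['contact_force'].round(2),o['tool_pos'].round(3),o['q'].round(2))
print('up in tool',(C.T@[0,0,1]).round(3))
G=tool(95,35);
go([o['tool_pos'][0],o['tool_pos'][1],.28],G)
for p in([.571,.331],[.62,.22]):
  go(np.array([*p,.05])+.024*G[:,0],G); print(p,wrist(G,0,1.8))
E
```

```text
12.8833 [ 0.95  0.64 -0.71] [0.697 0.057 0.175] [-0.42  0.63  1.72  1.79  1.82 -2.84]
up in tool [0.325 0.822 0.467]
shift mm [34.1 86.3 49. ] turn deg [102.9  -2.1 -70.5]
shift mm [ 163.8  -62.  -301.8] turn deg [102.9  -2.1 -70.5]
[0.571, 0.331] (array([ 0.95713829,  1.50996774, -0.23745647]), True)
shift mm [  85.1  -82.2 -211.7] turn deg [102.9  -2.1 -70.5]
[0.62, 0.22] (array([ 0.95713829,  1.50996774, -0.23745647]), True)
```

>>> arm_command(plan=[[[0.01,0.025,0.014,0,0,0,0.04],[0.01,0.025,0.014,0,0,0,0.04],[0.01,0.025,0.014,0,0,0,0.04],[0,0,0,5.7,0,-3.9,0.04],[0,0,0,5.7,0,-3.9,0.04],[0,0,0,5.7,0,-3.9,0.04],[0,0,0,5.7,0,-3.9,0.04],[0,0,0,5.7,0,-3.9,0.04],[0,0,0,5.7,0,-3.9,0.04],[0,0,0,5.7,0,-3.9,0.04],[0,0,0,5.7,0,-3.9,0.04],[0,0,0,5.7,0,-3.9,0.04],[0,0,0,5.7,0,-3.9,0.04],[0,0,0,5.7,0,-3.9,0.04],[0,0,0,5.7,0,-3.9,0.04],[0,0,0,5.7,0,-3.9,0.04],[0,0,0,5.7,0,-3.9,0.04],[0,0,0,5.7,0,-3.9,0.04],[0,0,0,5.7,0,-3.9,0.04],[0,0,0,0,0,0,0.04]]])

```text
t: 14.55
tool_pos: [0.6894, 0.057, 0.2737]
tool_rot: [1.765, 1.86, -0.374]
contact_force: [0.4, -0.1, -0.3]
opening: 0.0578
```

```bash
python3 - <<'E'
from h import *;from kin import *
o=ctrl.get_obs();print(o['t'],o['contact_force'].round(2),o['tool_pos'].round(3),o['q'].round(2))
G=tool(95,35)
for z in(.2,.12):go(np.array([.59,.25,z])+.024*G[:,0],G)
b=save('scene','s9.png');a=save('wrist','w9.png')
cv2.imwrite('pics/p2.png',np.hstack([cv2.resize(a,(400,300)),cv2.resize(b[170:290,190:350],(400,300),interpolation=cv2.INTER_CUBIC)])[:,:,::-1])
E
```

```text
14.55 [ 0.4  -0.13 -0.32] [0.689 0.057 0.274] [-0.35  0.3   1.47  0.91  1.74 -0.56]
shift mm [224.5 -91.9 -64.9] turn deg [ 8.3 -0.6 -4.6]
shift mm [ 2.691e+02 -1.051e+02  2.000e-01] turn deg [ 8.3 -0.6 -4.6]
```

View pics/p2.png

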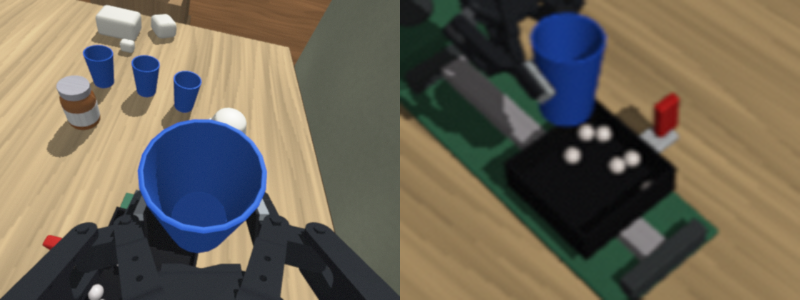

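>>> arm_command(plan=[[[0.02,-0.008,-0.01,1.2,0,-0.7,0.04],[0.03,-0.012,-0.01,1.2,0,-0.7,0.04],[0.033,-0.013,0,1.2,0,-0.7,0.04],[0.033,-0.013,0,1.2,0,-0.7,0.04],[0.033,-0.013,0,1.2,0,-0.7,0.04],[0.033,-0.013,0,1.2,0,-0.6,0.04],[0.033,-0.013,0,1,0,-0.5,0.04],[0.03,-0.012,0,0,0,0,0.04],[0.015,-0.006,0,0,0,0,0.04],[0,0,0,0,0,0,0.04]]])

```text
t: 15.48
tool_pos: [0.5625, 0.2776, 0.1247]
tool_rot: [1.795, 1.935, -0.537]
contact_force: [0.2, -0.2, -1.4]
opening: 0.0578
```

```bash
python3 - <<'E'
from h import *;from kin import *
o=ctrl.get_obs();print(o['t'],o['contact_force'].round(2),o['tool_pos'].round(3),o['q'].round(2))
G=tool(95,35)
print('up',(R.from_rotvec(o['tool_rot']).as_matrix().T@[0,0,1]).round(3))
go(np.array([*o['tool_pos'][:2],.042]),G)
T=T_cam('wrist');save('wrist','w10.png')
print([(w(T,d['at']).tolist(),round(d['conf'],2)) for d in mark_of('wrist','cup')])
for k in['scene','side']:
    save(k,k+'10.png');T=T_cam(k);print(k,[(w(T,d['at']).tolist(),round(d['conf'],2)) for d in mark_of(k,'cup')])
    print([(w(T,d['at']).tolist(),round(d['conf'],2)) for d in mark_of(k,'ball1_center')])
E
```

```text
15.4833 [ 0.22 -0.22 -1.35] [0.563 0.278 0.125] [-0.05  0.2   1.87  0.99  1.39 -0.49]
up [-0.564  0.017 -0.825]
shift mm [46.7 -1.4 68.3] turn deg [ 0.6 -0.6 -0.9]
[([0.6532, 0.4213, 0.0067], 0.72), ([0.436, 0.4487, -0.0001], 0.68), ([0.5617, 0.2711, 0.0911], 0.64)]
scene [([0.6551, 0.4213, -0.0019], 0.68), ([0.5675, 0.2667, 0.0904], 0.67), ([0.5497, 0.4493, -0.0028], 0.66), ([0.4365, 0.4504, -0.001], 0.59)]
[]
side [([0.6523, 0.0318, 0.0379], 0.72), ([0.5689, 0.2662, 0.0898], 0.57), ([0.5459, 0.4498, -0.0019], 0.52), ([0.4379, 0.4551, -0.0017], 0.5), ([0.6526, 0.4215, -0.0015], 0.4)]
[([0.6143, 0.0883, 0.0522], 0.43)]
```

>>> arm_command(plan=[[[0.009,0.003,0.013,0,0,0,0.04],[0.009,0.003,0.013,0,0,0,0.04],[0.009,0.003,0.013,0,0,0,0.04],[0.009,0.003,0.013,0,0,0,0.04],[0.006,0.001,0.009,0,0,0,0.04],[0,0,0,0,0,0,0.04]]])

```text
t: 16.38
tool_pos: [0.5919, 0.2725, 0.0586]
tool_rot: [1.803, 1.912, -0.519]
contact_force: [-0.3, 0.3, -1.5]
opening: 0.0577
```

```bash
python3 - <<'E'
from h import *;from kin import *
o=ctrl.get_obs();print(o['contact_force'].round(2),o['tool_pos'].round(4))
go(np.array([*o['tool_pos'][:2],.0355]),tool(95,35))
E
```

```text
[-0.28  0.26 -1.48] [0.5919 0.2725 0.0586]
shift mm [13.1 -0.9 19.1] turn deg [ 1.2 -0.5 -2. ]
```

>>> arm_command(plan=[[[0.003,0,0.005,0.6,-0.3,-1,0.04],[0.003,0,0.005,0.6,-0.2,-1,0.04],[0.002,0,0.003,0,0,0,0.04],[0.002,0,0.003,0,0,0,0.04],[0,0,0,0,0,0,0.04]]])

```text
t: 16.8
tool_pos: [0.5945, 0.2709, 0.0408]
tool_rot: [1.779, 1.942, -0.561]
contact_force: [0.1, 0.6, -0.8]
opening: 0.0577
```

```bash
python3 - <<'E'
from h import *;from kin import *
o=ctrl.get_obs();print(o['contact_force'].round(2),o['tool_pos'].round(4))
go(np.array([*o['tool_pos'][:2],.0355]),tool(95,35))
E
```

```text
[ 0.08  0.63 -0.81] [0.5945 0.2709 0.0408]
shift mm [ 3.  -0.   4.3] turn deg [0.1 0.  0. ]
```

>>> arm_command(plan=[[[0.0015,0,0.002,0,0,0,0.04],[0.0015,0,0.002,0,0,0,0.04],[0.001,0,0.0015,0,0,0,0.04],[0,0,0,0,0,0,0.04]]])

```text
t: 17.13
tool_pos: [0.5952, 0.2715, 0.036]
tool_rot: [1.78, 1.944, -0.555]
contact_force: [0.0, -0.1, -1.3]
opening: 0.0576
```

>>> arm_command(plan=[[[0.001,0,0.0015,0,0,0,0.04],[0.0006,0,0.0008,0,0,0,0.04],[0,0,0,0,0,0,0.04]]])

```text
t: 17.38
tool_pos: [0.5958, 0.2719, 0.0359]
tool_rot: [1.78, 1.946, -0.55]
contact_force: [-0.5, -0.3, -2.0]
opening: 0.0575
```

>>> arm_command(plan=[[[0,0,0,0,0,0,0.06],[0,0,0,0,0,0,0.065],[0,0,0,0,0,0,0.085],[0,0,0,0,0,0,0.085],[0,0,0,0,0,0,0.085],[0,0,0,0,0,0,0.085],[0,0,0,0,0,0,0.085]]])

```text
t: 17.97
tool_pos: [0.5959, 0.2721, 0.0353]
tool_rot: [1.781, 1.945, -0.55]
contact_force: [0.0, 0.4, 0.4]
opening: 0.085
```

```bash
python3 - <<'E'
from h import *;from kin import *
o=ctrl.get_obs();print(o['contact_force'].round(2),o['tool_pos'].round(4),o['opening'])
a=save('wrist','w11.png');b=save('side','s11.png')
cv2.imwrite('pics/p3.png',np.hstack([cv2.resize(a,(400,300)),cv2.resize(b[90:240,180:380],(400,300),interpolation=cv2.INTER_CUBIC)])[:,:,::-1])
for k in['wrist','side']:
    T=T_cam(k);print(k,[(w(T,d['at']).tolist(),round(d['conf'],2)) for d in mark_of(k,'cup')])
E
```

```text
[0.04 0.39 0.36] [0.5959 0.2721 0.0353] 0.08496725274633357
wrist [([0.6533, 0.4174, 0.0028], 0.97), ([0.5478, 0.4493, -0.0002], 0.84), ([0.5963, 0.2626, 0.0008], 0.74), ([0.434, 0.45, -0.0011], 0.69), ([0.7427, 0.2628, 0.0001], 0.59)]
side [([0.4382, 0.4539, -0.0004], 0.74), ([0.5906, 0.2636, -0.0005], 0.6), ([0.653, 0.4233, 0.001], 0.54)]
```

View pics/p3.png

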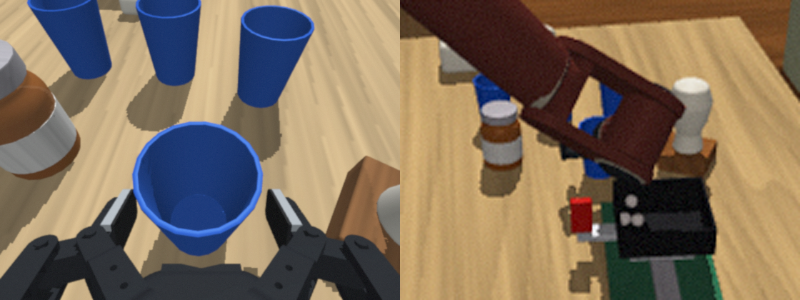

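>>> arm_command(plan=[[[-0.012,0,0,0,0,0,0.085],[-0.014,0,0,0,0,0,0.085],[-0.014,0,0,0,0,0,0.085],[0,0,0,0,0,0,0.085]]])

```text
t: 18.5
tool_pos: [0.5987, 0.2364, 0.0601]
tool_rot: [1.779, 1.946, -0.551]
contact_force: [0.7, -0.1, 0.2]
opening: 0.0851
```

```bash
python3 - <<'E'
from h import *;from kin import *
G=tool(95,35)
o=ctrl.get_obs();print(o['contact_force'].round(2),o['tool_pos'].round(4),o['q'].round(2))
go(np.array([.5959,.2721,.0353])-.04*G[:,0],G)
E
```

```text
[ 0.71 -0.11  0.2 ] [0.5987 0.2364 0.0601] [-0.11  0.38  1.77  0.96  1.39 -0.59]
shift mm [ 3.6  0.3 -0.2] turn deg [ 0.4 -0.3 -0. ]
```

>>> arm_command(plan=[[[-0.02,0,0,0,0,0,0.085],[-0.03,0,0,0,0,0,0.085],[-0.03,0,-0.01,0,0,0,0.085],[-0.024,0,-0.032,0,0,0,0.085],[-0.024,0,-0.032,0,0,0,0.085],[-0.024,0,-0.032,0,0,0,0.085],[-0.01,0,-0.01,0,-6.9,0,0.085],[0,0,0,0,-6.9,0,0.085],[0,0,0,0,-6.9,0,0.085],[0,0,0,0,-6.9,0,0.085],[0,0,0,0,-6.9,0,0.085],[0,0,0,0,-6.9,0,0.085],[0,0,0,0,-6.9,0,0.085],[0,0,0,0,-6.7,0,0.085],[0,0,0,-6.7,0,0,0.085],[0,0,0,-6.7,0,0,0.085],[0,0,0,-6.7,0,0,0.085],[0,0,0,-6.7,0,0,0.085],[0,0,0,-6.7,0,0,0.085],[0,0,0,-6.7,0,0,0.085]]])

```text
t: 20.17
tool_pos: [0.6071, 0.1531, 0.2741]
tool_rot: [0.586, 1.448, -0.613]
contact_force: [0.2, -0.3, 0.7]
opening: 0.0849
```

>>> arm_command(plan=[[[0,0,0,-6.7,0,0,0.06],[0,0,0,-6.7,0,0,0.06],[0,0,0,-6.7,0,0,0.06],[0,0,0,-6.7,0,0,0.06],[0,0,0,-6.7,0,0,0.06],[0,0,0,-6.7,0,0,0.06],[0,0,0,0,0,0,0.06]]])

```text
t: 20.75
tool_pos: [0.6063, 0.1495, 0.277]
tool_rot: [0.008, 1.541, -0.05]
contact_force: [0.4, -0.4, 0.6]
opening: 0.0602
```

```bash
python3 - <<'E'
from h import *;from kin import *
o=ctrl.get_obs();print(o['t'],o['contact_force'].round(2),o['tool_pos'].round(4),o['q'].round(2))
az=np.radians(84.8);y=np.array([np.cos(az),np.sin(az),0]);x=np.array([0,0,-1.]);H=np.array([x,y,np.cross(x,y)]).T
np.save('H.npy',H)
go([.537,.0415,.2],H)
a=save('wrist','w12.png');b=save('scene','s12.png')
cv2.imwrite('pics/p4.png',np.hstack([cv2.resize(a,(400,300)),cv2.resize(b[170:290,190:350],(400,300),interpolation=cv2.INTER_CUBIC)])[:,:,::-1])
for k in['wrist','scene']:
  T=T_cam(k)
  for n in['handle_grip','handle','tray','ball1_center','cup']:print(k,n,[(w(T,d['at']).tolist(),round(d['conf'],2)) for d in mark_of(k,n)])
E
```

```text
20.75 [ 0.41 -0.39  0.63] [0.6063 0.1495 0.277 ] [ 0.14  0.02  1.58 -0.03  1.53 -1.4 ]
shift mm [  77.9 -108.4  -67.6] turn deg [3.1 1.7 1.5]
wrist handle_grip [([0.5366, 0.0442, 0.0785], 0.64), ([0.621, -0.0412, 0.0004], 0.32), ([0.6058, -0.0172, 0.0533], 0.19)]
wrist handle [([0.5338, 0.0418, 0.0464], 0.95)]
wrist tray [([0.648, 0.0349, 0.0423], 0.92), ([0.5364, 0.0433, 0.0476], 0.38)]
wrist ball1_center []
wrist cup [([0.5498, 0.4515, -0.0001], 0.94), ([0.5966, 0.2616, 0.0038], 0.87), ([0.6591, 0.4198, 0.0028], 0.77), ([0.6135, 0.04, 0.0539], 0.55)]
scene handle_grip [([0.5377, 0.0472, 0.0774], 0.53)]
scene handle [([0.5399, 0.0402, 0.0448], 0.42)]
scene tray [([0.7464, 0.2657, -0.0008], 0.47)]
scene ball1_center [([0.6175, -0.0466, 0.0024], 0.64)]
scene cup [([0.4344, 0.4542, 0.0031], 0.93), ([0.5512, 0.4467, -0.0011], 0.62), ([0.6529, 0.4211, 0.0], 0.58), ([0.5955, 0.2562, 0.0], 0.57), ([0.4426, 0.314, 0.0022], 0.56)]
```

View pics/p4.png

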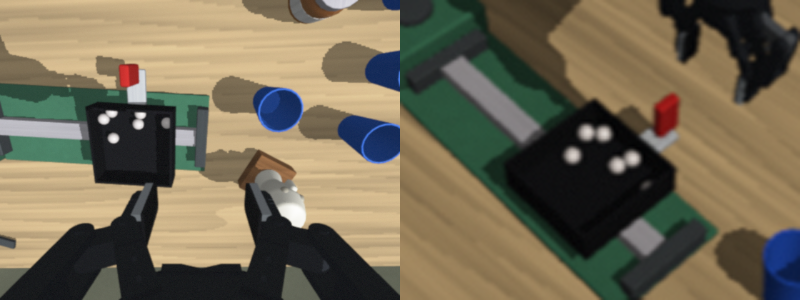

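>>> arm_command(plan=[[[0.019,-0.026,-0.017,0.8,0.4,0.4,0.06],[0.019,-0.026,-0.017,0.8,0.4,0.4,0.06],[0.019,-0.026,-0.017,0.8,0.4,0.4,0.06],[0.019,-0.026,-0.015,0.7,0.4,0.4,0.06],[0.01,-0.003,0,0,0,0,0.06],[0.01,0,0,0,0,0,0.06],[0,0,0,0,0,0,0.06]]])

```text
t: 21.93
tool_pos: [0.5346, 0.0442, 0.1784]
tool_rot: [0.077, 1.562, -0.07]
contact_force: [-0.7, -0.3, -1.0]
opening: 0.0599
```

```bash
python3 - <<'E'
from h import *
H=np.load('H.npy');o=ctrl.get_obs();print(o['t'],o['tool_pos'].round(4),o['q'].round(2))
get_image('wrist');T=T_cam('wrist')
for n in['handle_grip','handle']:print(n,[(w(T,d['at']).tolist(),round(d['conf'],2)) for d in mark_of('wrist',n)])
go([.537,.043,.058],H)
E
```

```text
21.9333 [0.5346 0.0442 0.1784] [-0.06 -0.13  1.88  0.01  1.38 -1.54]
handle_grip [([0.5376, 0.0433, 0.0794], 0.6), ([0.6088, -0.0169, 0.0557], 0.28)]
handle [([0.5386, 0.0417, 0.0486], 0.79), ([0.6183, 0.0364, 0.0546], 0.44)]
shift mm [123.9  -2.6  -1.3] turn deg [-0.1  0.7 -0.3]
```

>>> arm_command(plan=[[[0.03,0,0,0,0.3,0,0.06],[0.03,0,0,0,0.3,0,0.06],[0,0,0,0,0,0,0.06]]])

```text
t: 22.33
tool_pos: [0.5442, 0.0475, 0.128]
tool_rot: [0.073, 1.554, -0.064]
contact_force: [-1.3, -0.4, -0.9]
opening: 0.0601
```

```bash
python3 - <<'E'
from h import *
H=np.load('H.npy');go([.5375,.043,.058],H)
E
```

```text
shift mm [69.9 -5.5 -7.4] turn deg [ 0.2  0.9 -0.4]
```

>>> arm_command(plan=[[[0.005,-0.006,-0.008,0,0.5,-0.3,0.06],[0.02,0,-0.002,0,0.4,0,0.06],[0.02,0,-0.002,0,0,0,0.06],[0.016,0,-0.001,0,0,0,0.06],[0.005,0,0,0,0,0,0.06],[0,0,0,0,0,0,0.06]]])

```text
t: 22.83
tool_pos: [0.5379, 0.0439, 0.0716]
tool_rot: [0.064, 1.556, -0.065]
contact_force: [-0.1, -1.1, -0.1]
opening: 0.0599
```

```bash
python3 - <<'E'
from h import *
H=np.load('H.npy');o=ctrl.get_obs();print(o['contact_force']);go([.5375,.043,.058],H)
E
```

```text
[-0.1162203  -1.07371442 -0.10559867]
shift mm [13.6 -0.9 -0.5] turn deg [ 0.5  0.8 -0. ]
```

>>> arm_command(plan=[[[0.007,-0.001,-0.001,0.3,0.5,0,0.06],[0.006,0,-0.001,0.3,0.3,0,0.06],[0,0,0,0,0,0,0.05],[0,0,0,0,0,0,0.03],[0,0,0,0,0,0,0.02],[0,0,0,0,0,0,0.01],[0,0,0,0,0,0,0.005],[0,0,0,0,0,0,0.005],[0,0,0,0,0,0,0.005],[0,0,0,0,0,0,0.005],[0,0,0,0,0,0,0.005]]], squeeze=30)

```text
t: 23.75
tool_pos: [0.5401, 0.0426, 0.0643]
tool_rot: [0.072, 1.561, -0.073]
contact_force: [0.8, -0.3, -1.6]
opening: 0.0136
```

```bash
python3 - <<'E'
from h import *
H=np.load('H.npy');o=ctrl.get_obs();print(o['contact_force'],o['opening']);go([.5375,.043,.058],H)
u=H[:,1];print('s',u@o['tool_pos'])
E
```

```text
[ 0.8082974  -0.3253834  -1.62934266] 0.013556690498457622
shift mm [ 6.3  0.2 -2.7] turn deg [-0.1  0.5  0. ]
s 0.09134211664354039
```

>>> arm_command(plan=[[[0,-0.003,0,0,0,0,0.005],[0,-0.006,0,0,0,0,0.005],[0,-0.006,0,0,0,0,0.005],[0,-0.006,0,0,0,0,0.005],[0,-0.006,0,0,0,0,0.005],[0,-0.006,0,0,0,0,0.005],[0,-0.006,0,0,0,0,0.005],[0,-0.006,0,0,0,0,0.005],[0,-0.004,0,0,0,0,0.005],[0,0,0,0,0,0,0.005]]])

```text
t: 24.58
tool_pos: [0.5354, -0.01, 0.0643]
tool_rot: [0.074, 1.56, -0.071]
contact_force: [1.7, 2.0, -0.6]
opening: 0.0136
```

```bash
python3 - <<'E'
from h import *
H=np.load('H.npy');o=ctrl.get_obs();print(o['t'],o['contact_force'],o['opening']);go([.5375,.043,.0643],H)
print('tool force',R.from_rotvec(o['tool_rot']).inv().apply(o['contact_force']).round(1),o['q'].round(2))
E
```

```text
24.5833 [ 1.66124924  2.02965192 -0.55920685] 0.013554295892119352
shift mm [ 0.1 52.9 -2.8] turn deg [-0.1  0.6 -0.1]
tool force [0.6 2.2 1.5] [-0.16 -0.    1.96  0.    1.17 -1.64]
```

>>> arm_command(plan=[[[0,-0.004,0,0,0,0,0.005],[0,0,0,0,0,0,0.005]]])

```text
t: 24.75
tool_pos: [0.5349, -0.0152, 0.0643]
tool_rot: [0.074, 1.56, -0.072]
contact_force: [0.9, -2.1, 0.1]
opening: 0.0135
```

>>> arm_command(plan=[[[0,-0.004,0,0,0,0,0.005],[0,0,0,0,0,0,0.005]]])

```text
t: 24.92
tool_pos: [0.5345, -0.0198, 0.0643]
tool_rot: [0.073, 1.56, -0.072]
contact_force: [0.8, -2.5, -1.1]
opening: 0.0135
```

>>> arm_command(plan=[[[0,-0.004,0,0,0,0,0.005],[0,0,0,0,0,0,0.005]]])

```text
t: 25.08
tool_pos: [0.5341, -0.0243, 0.0643]
tool_rot: [0.073, 1.56, -0.072]
contact_force: [0.4, -1.8, -1.3]
opening: 0.0135
```

>>> arm_command(plan=[[[0,-0.004,0,0,0,0,0.005],[0,0,0,0,0,0,0.005]]])

```text
t: 25.25
tool_pos: [0.5337, -0.0287, 0.0643]
tool_rot: [0.073, 1.56, -0.072]
contact_force: [0.2, -1.7, -1.3]
opening: 0.0139
```

>>> arm_command(plan=[[[0,-0.004,0,0,0,0,0.005],[0,0,0,0,0,0,0.005]]])

```text
t: 25.42
tool_pos: [0.5333, -0.0331, 0.0643]
tool_rot: [0.072, 1.56, -0.072]
contact_force: [0.5, -1.2, -0.8]
opening: 0.0138
```

>>> arm_command(plan=[[[0,-0.003,0,0,0,0,0.005],[0,0,0,0,0,0,0.005]]])

```text
t: 25.58
tool_pos: [0.533, -0.0364, 0.0643]
tool_rot: [0.073, 1.56, -0.072]
contact_force: [1.7, -1.1, -0.3]
opening: 0.0137
```

>>> arm_command(plan=[[[0,-0.003,0,0,0,0,0.005],[0,0,0,0,0,0,0.005]]])

```text
t: 25.75
tool_pos: [0.5327, -0.0398, 0.0643]
tool_rot: [0.073, 1.56, -0.072]
contact_force: [0.3, -1.9, -1.0]
opening: 0.0137
```

>>> arm_command(plan=[[[0,-0.003,0,0,0,0,0.005],[0,0,0,0,0,0,0.005]]])

```text
t: 25.92
tool_pos: [0.5324, -0.043, 0.0643]
tool_rot: [0.072, 1.56, -0.072]
contact_force: [-0.0, -2.1, -1.9]
opening: 0.0137
```

>>> arm_command(plan=[[[0,-0.003,0,0,0,0,0.005],[0,0,0,0,0,0,0.005]]])

```text
t: 26.08
tool_pos: [0.5321, -0.0463, 0.0643]
tool_rot: [0.072, 1.56, -0.072]
contact_force: [0.3, -1.5, -1.6]
opening: 0.0132
```

>>> arm_command(plan=[[[0,-0.003,0,0,0,0,0.005],[0,0,0,0,0,0,0.005]]])

```text
t: 26.25
tool_pos: [0.5318, -0.0496, 0.0643]
tool_rot: [0.072, 1.56, -0.072]
contact_force: [1.6, -1.7, -1.1]
opening: 0.0134
```

>>> arm_command(plan=[[[0,-0.003,0,0,0,0,0.005],[0,0,0,0,0,0,0.005]]])

```text
t: 26.42
tool_pos: [0.5315, -0.0529, 0.0643]
tool_rot: [0.072, 1.56, -0.072]
contact_force: [0.6, -2.8, -0.2]
opening: 0.0135
```

>>> arm_command(plan=[[[0,-0.003,0,0,0,0,0.005],[0,0,0,0,0,0,0.005]]])

```text
t: 26.58
tool_pos: [0.5312, -0.0563, 0.0643]
tool_rot: [0.072, 1.56, -0.072]
contact_force: [1.0, -1.2, -2.0]
opening: 0.0135
```

>>> arm_command(plan=[[[0,-0.003,0,0,0,0,0.005],[0,0,0,0,0,0,0.005]]])

```text
t: 26.75
tool_pos: [0.5308, -0.0602, 0.0643]
tool_rot: [0.071, 1.56, -0.073]
contact_force: [0.9, -2.8, -1.8]
opening: 0.0133
```

>>> arm_command(plan=[[[0,-0.003,0,0,0,0,0.005],[0,0,0,0,0,0,0.005]]])

```text
t: 26.92
tool_pos: [0.5305, -0.0642, 0.0643]
tool_rot: [0.07, 1.56, -0.074]
contact_force: [1.1, -4.0, -1.7]
opening: 0.013
```

>>> arm_command(plan=[[[0,-0.003,0,0,0,0,0.005],[0,0,0,0,0,0,0.005]]])

```text
t: 27.08
tool_pos: [0.5304, -0.0651, 0.0643]
tool_rot: [0.076, 1.559, -0.07]
contact_force: [0.1, -3.4, -1.8]
opening: 0.0137
```

>>> arm_command(plan=[[[0,-0.003,0,0,0,0,0.005],[0,0,0,0,0,0,0.005]]])

```text
t: 27.25
tool_pos: [0.5303, -0.0657, 0.0643]
tool_rot: [0.079, 1.559, -0.066]
contact_force: [2.2, -1.8, -1.5]
opening: 0.0136
```

>>> arm_command(plan=[[[0,-0.003,0,0,0,0,0.005],[0,0,0,0,0,0,0.005]]])

```text
t: 27.42
tool_pos: [0.5303, -0.0659, 0.0643]
tool_rot: [0.083, 1.559, -0.061]
contact_force: [0.4, 2.1, -1.0]
opening: 0.0135
```

>>> arm_command(plan=[[[0,-0.003,0,0,0,0,0.005],[0,0,0,0,0,0,0.005]]])

```text
t: 27.58
tool_pos: [0.5303, -0.066, 0.0644]
tool_rot: [0.087, 1.558, -0.056]
contact_force: [1.1, 2.5, -1.2]
opening: 0.0139
```

>>> arm_command(plan=[[[0,-0.003,0,0,0,0,0.005],[0,0,0,0,0,0,0.005]]])

```text
t: 27.75
tool_pos: [0.5303, -0.066, 0.0644]
tool_rot: [0.09, 1.558, -0.052]
contact_force: [1.3, 7.1, -0.6]
opening: 0.0134
```

The carriage was drawn forward at about y = -0.062 and then stopped at about -0.066, with rising resistance. That fits the notch. I'll relax the push so it settles at the centre.

>>> arm_command(plan=[[[0,0,0,0,0,0,0.005],[0,0,0,0,0,0,0.005]]])

```text
t: 27.92
tool_pos: [0.5303, -0.0657, 0.0644]
tool_rot: [0.087, 1.558, -0.052]
contact_force: [2.5, 2.9, -1.2]
opening: 0.0134
```

>>> arm_command(plan=[[[0,0.002,0,0,0,0,0.005],[0,0,0,0,0,0,0.005],[0,0,0,0,0,0,0.005]]])

```text
t: 28.17
tool_pos: [0.5303, -0.0653, 0.0645]
tool_rot: [0.084, 1.558, -0.055]
contact_force: [1.8, 2.1, -1.0]
opening: 0.0136
```

```bash
python3 - <<'E'
from h import *
H=np.load('H.npy');o=ctrl.get_obs();print(o['t'],o['contact_force'].round(1),o['wrist_torque'],o['opening'],o['dq'].round(3));go(o['tool_pos'],H)
for k in['scene','side']:
    get_image(k);T=T_cam(k)
    for n in ['handle','tray']:print(k,n,[(w(T,d['at']).tolist(),round(d['conf'],2)) for d in mark_of(k,n)][:2])
E
```

```text
28.1667 [ 1.8  2.1 -1. ] [-0.70134517 -0.00660987 -0.09424402] 0.013619836175222265 [ 0.001 -0.     0.001  0.001  0.001  0.002]
shift mm [0. 0. 0.] turn deg [ 0.1  0.6 -1.1]
scene handle [([0.5309, -0.0655, 0.0444], 0.55), ([0.6078, -0.0647, 0.0531], 0.54)]
scene tray [([0.6404, -0.0753, 0.0396], 0.63)]
side handle [([0.5232, -0.0674, 0.0404], 0.66)]
side tray [([0.6432, -0.0763, 0.0403], 0.88)]
```

>>> arm_command(plan=[[[0,0.002,0,0,0,0.5,0.005],[0,0,0,0,0,0,0.005]]])

```text
t: 28.63
tool_pos: [0.5303, -0.0652, 0.0645]
tool_rot: [0.086, 1.558, -0.051]
contact_force: [2.1, 3.6, -1.6]
opening: 0.0134
```

>>> arm_command(plan=[[[0,0.002,0,0,0,0,0.005],[0,0,0,0,0,0,0.005]]])

```text
t: 28.8
tool_pos: [0.5303, -0.0651, 0.0644]
tool_rot: [0.083, 1.558, -0.054]
contact_force: [1.1, 1.8, -1.4]
opening: 0.0136
```

>>> arm_command(plan=[[[0,0.002,0,0,0,0,0.005],[0,0,0,0,0,0,0.005]]])

```text
t: 28.97
tool_pos: [0.5304, -0.065, 0.0644]
tool_rot: [0.08, 1.559, -0.058]
contact_force: [0.2, -0.0, -1.5]
opening: 0.0134
```

Now held firmly both ways, with near-zero force at y = -0.065. I'll take a last look before handing in.

>>> arm_command(plan=[[[0,0,0,0,0,0,0.005],[0,0,0,0,0,0,0.005],[0,0,0,0,0,0,0.005],[0,0,0,0,0,0,0.005],[0,0,0,0,0,0,0.005],[0,0,0,0,0,0,0.005]]])

```text
t: 29.47
tool_pos: [0.5303, -0.065, 0.0644]
tool_rot: [0.081, 1.559, -0.058]
contact_force: [1.0, -2.6, -2.0]
opening: 0.0138
```

```bash
python3 - <<'E'
from h import *
o=ctrl.get_obs();print(o['t'],o['contact_force'].round(1),o['tool_pos'].round(4))
a=save('wrist','w13.png');b=save('scene','s13.png')
cv2.imwrite('pics/p5.png',np.hstack([cv2.resize(a,(400,300)),cv2.resize(b[140:320,180:420],(400,300),interpolation=cv2.INTER_CUBIC)])[:,:,::-1])
E
```

```text
29.4667 [ 1.  -2.6 -2. ] [ 0.5303 -0.065   0.0644]
```

View pics/p5.png

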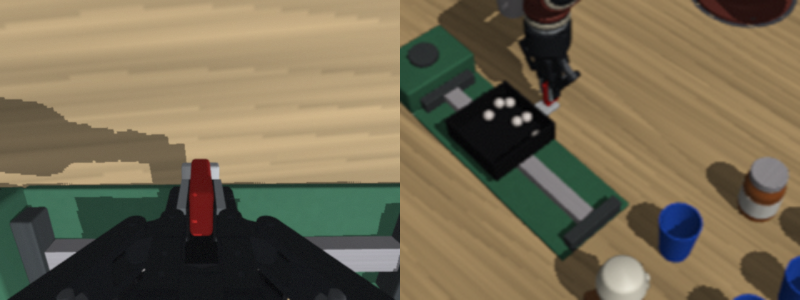

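```bash
python3 -c "
from h import *
print(finish_job())"
```

```text
the job is handed in; nothing more can be done
None
```

I carried out the whole task and handed it in at about 29.5 s. The hand-in returned no verdict, so what follows rests on my own checks.

- **Pour:** I gripped the rightmost blue cup at 50 N and tipped it over the tray, first to about 115° and then a little further. A wrist picture showed the cup empty. Another showed six balls in the tray, one of them dim in the shadow of the tray wall.
- **Cup:** I stood it back on the bench at about (0.596, 0.262), a few centimetres from where it started. Both camera estimates put its base within about 1 mm of the bench, and it looks upright.
- **Detent:** I slid the tray about 108 mm to the right. The carriage was drawn forward, then stopped at about y = -0.065. After that, 2 to 3 mm pushes either way moved it only a few tenths of a millimetre or less. I finished there, holding the handle with the fingers 13.6 mm apart and the arm still.

**Less certain:**
- **Sixth ball:** in the last picture only five balls are plainly visible. The sixth shows as a glint by the tray wall, in the same spot as before the slide.
- **Force at the handle:** my last readings along the slide wandered between about -2.6 and +3.6 N, so the residual push is only roughly known. The position did not change.
- **Jar, mallet and plaster head:** I never touched them. I saw the jar and plaster head in place at the end, but the mallet was outside that picture.

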